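# Post a sachet through the spring flap of the sachet box

### The job

Post the condiment sachet lying on the sill of the grey sachet box: push the box's self-closing flap open with one finger and keep it held open while the other finger slides the sachet over the sill's inner edge, so that it drops into the bin and the flap can close behind it. Only push: do not pinch or lift the sachet, do not use the sachet to push the flap, and leave the other things standing around where they are.

Things in the scene. Friction and masses are not known exactly. Their poses are not given: they have to be found in the camera images.
- box: Grey sachet box, fixed, elsewhere and turned up to 26 degrees each run. Origin at worktop height under the middle of its mouth. Own x: in through the mouth, y: left, z: up. In front (x -130 to 0 mm) is a steel sill 164 mm wide, its top 75 mm over the worktop; behind (x 0 to 155) a bin 156 mm wide inside, walls up to 120 mm, open above except a hood over x 101 to 159 (top at 123 mm).
- sill_lane (a point): Middle of the sachet's lane on the sill's top (box x -65, y -45, z 75 mm). The lane is the right part of the sill, y -78 to -12 mm, between rails 6 mm high along x (middle rail y -12 to -6 mm, others along both outer edges). Left of the middle rail, y -6 to +78 mm, the sill is empty. Nothing stands over sill or mouth: fingers pointing down can go from the sill on into the mouth.
- bin_floor (a point): Middle of the bin's floor (box x 78, y 0, z 6 mm), 69 mm below the sill. The sill ends at box x = 0; a thing pushed over that edge drops to this floor. Another sachet already lies in the bin, at the back.
- flap (a joint): Angle of the flap in the mouth: 0 shut, grows to 1.2 rad at its stop as it is pushed inwards. Upright aluminium sheet 150 mm long, 3 mm thick, from 79 to 117 mm over the worktop. Upright hinge at its left end (box x 0, y 76 mm); the free right end (y -74, a rubber edge 8 mm thick) swings to +x. A weak spring (0.5 to 2 N at a finger) shuts it within a second.
- flap_face (a point): Point on the front face of the flap, 51 mm from its hinge and half-way up (98 mm over the worktop); it moves with the flap. In front of it lies the empty left part of the sill. The flap covers this part and the sachet's lane.
- sachet_center (a point): Centre of the sachet to post: 56 mm long (own x), 34 mm wide (own y), 16 mm high, 10 to 21 g, a firm pillow. It lies flat in the lane, its long side nearly across it (within 7 degrees), its centre 50 to 90 mm before the flap and 8 mm above the sill. It topples into the bin when its centre is past the sill's edge.
- shaker: Salt shaker, 39 mm across and 81 mm tall, on the worktop at the left of the box; origin at its foot. Leave alone.
- cup: Small black sauce cup, 51 mm across and 29 mm high, on the worktop at the right of the box; origin at its foot. Leave alone.
- can: Drinks can, 53 mm across, 134 mm tall, farther right; origin at its foot. Leave alone.
- sauce: Red sauce bottle, 60 mm across, 187 mm tall, at the left; origin at its foot. Leave alone.
- loose_sachet: Another sachet, 56x34x16 mm, flat on the worktop at the far right; not the one to post. Origin at its underside. Leave alone.
- sleeve: Cutlery in a paper sleeve, 24x150x9 mm, flat on the worktop at the right. Origin at its underside. Leave alone.
Not all that is in view belongs to the job. Leave any green or purple look-alike of the part that bears sachet_center alone.

How it is judged:
By the outcome, as a careful person would: the job done as asked, in the order asked, and still so for the second after the job is handed in, with the robot touching nothing.
It also fails if it takes over 35 s, if anything falls off the work surface, if the arm or the gripper's body presses on something with over 40 N, if the wrist force passes 120 N, or if a joint passes its speed limit or range.

### The arm

A 6-joint arm with a two-finger parallel gripper is mounted at the origin on a cart in front of the work surface, level with it; the furniture and walls round the work are solid. World frame = base frame: x ahead of the robot, y to its left, z up, the work surface at z = 0. Lengths are in m, angles in rad, forces in N, time in s.
With the tool pointing down it reaches from about 0.275 to 0.825 m from the base axis. Payload 4.9 kg.
Tool frame: the origin (TCP) lies midway between the tips of the shut fingers; the grasp point (between the pads) lies 19 mm behind it (bot.grip_depth is the distance from the TCP to the grasp point, in m); z points along the fingers, y is the line along which they close (so a half turn about z gives the same grasp; the last joint's range is limited). The gripper opens to 85 mm and grips with 20 to 120 N. Pads are 22 mm wide; open, the fingers measure 114 mm over their backs; the gripper's body (76 mm by 85 mm) begins 54 mm behind the grasp point. The pads swing forward as they close: fully open they stand 13 mm farther back than shut.
Start: joints at [0.98, 0.326, -0.193, 1.052, 0, 1.437], TCP at [0.243, 0.494, 0.231] pointing down, gripper open.
Joint ranges: [-2.65, 2.65], [-0.97, 1.79], [-1.3, 1.35], [-1.93, 2.1], [-1.47, 1.37], [-3.14, 3.14]. Speed limits (rad/s): [2.57, 2.57, 3.14, 3.14, 3.14, 3.14].

### API

Orientations are given as a unit quaternion [w, x, y, z].
In Python, from cell import bot gives the robot as it stands. Calls block until the motion is done:
- bot.move_pose(position, orientation): joint-space move of the TCP to a pose.
- bot.move_linear(position, speed=0.15, rotation=None, until_force=None): straight line of the TCP; rotation=None keeps the orientation; speed is the mean speed in m/s. With until_force (N) it stops when the force on the tool has changed by that much, and returns True; else False.
- bot.goto_joints(angles): joint-space move.
- bot.set_gripper(opening, grasp_force=None): opening from 0.0 (shut) to 1.0 (fully open); grasp_force is the grip in N (None keeps the last); returns when the fingers have stopped.
- bot.wait(seconds).
- bot.solve_ik(position, orientation): joint angles nearest the present ones, or None.
- bot.camera(name): name is "scene" or "top" or "wrist"; returns the picture (420x560x3 uint8, red, green, blue); there is no depth.
- bot.calibration(name): a dict with "mtx" (3x3 intrinsics, pixels), "k1" (the pictures are not rectified: a ray, as slopes to the right and down, at radius r is drawn at 1 + k1 r^2 times it, then the intrinsics apply), "extrinsics" (4x4, takes a point from world to camera coordinates); the wrist camera has in their place "hand_eye" (4x4, takes a point from camera to tool coordinates, whose origin is the TCP and whose axes are the flange's). Camera axes: x right, y down, z forward; pixel columns grow to the right and rows downward; lengths in m; the calibration is good to about 2 mm. A picture is of the moment at which its call begins: read the wrist's pose just before it. calibration takes no time and is no camera call.
A pose or a line that the arm cannot do raises bot.PlanningError and nothing moves.
- bot.close_job(): hands the job in; it is judged then, once.
Trained networks look in the newest picture that a camera, given by its name, has taken for a name from the list of things; names that differ only in an ending like _2 or _b are one class to them, and where a whole thing is asked for, a point or a joint stands for the part that bears it (a point fixed in the world has none). Each returns a list of dicts, best first, with "confidence" (0 to 1); they miss things now and then, are a little off and sometimes report something else, mostly with a low value. They report only what shows in the picture. A call takes as long as a camera call. They do not tell look-alikes from the thing itself.
- bot.search_frame(camera, thing): "bbox" ([left, top, width, height] in pixels, round what is visible of it).
Readings, each from a call of its own:
- bot.read_clock(): time.
- bot.read_joint_positions(): joint angles.
- bot.read_joint_vel(): joint speeds.
- bot.read_joint_efforts(): joint torques, N m.
- bot.read_position(): TCP position.
- bot.read_tool_rot(): TCP orientation.
- bot.read_ft_force(): force on the tool from outside, world axes, zero at the start.
- bot.read_moment(): the same for the moment, N m.
- bot.read_gripper_width(): opening from 0.0 (shut) to 1.0 (fully open).
- bot.read_finger_force(): force on a finger pad.
Only numpy, scipy, OpenCV 4.12 (cv2) and the standard library are available. Lean on these libraries where they do the work, as an engineer would, in place of code of your own. Each camera call takes 0.05 s, during which the arm holds its last target. There are 200 camera calls.

## Working session

There is one attempt and no reset: what is moved stays moved. The work goes in short steps, each a Python script; the robot and the scene stay as the last script left them, time stands still between calls to the robot, and variables do not carry over. Pictures are saved under pics/ and viewed, at most 10 in all, crops included, and the job is handed in when it is done.

```bash
ls; mkdir -p pics; python3 - <<'E'
from cell import bot
import cv2,numpy as np
for c in ["scene","top","wrist"]:
    im=bot.camera(c); cv2.imwrite(f"pics/{c}0.png",cv2.cvtColor(im,cv2.COLOR_RGB2BGR))
    for t in ["box","sachet_center","flap","shaker","cup"]:
        print(c,t,[(np.round(d["bbox"]).tolist(),round(d["confidence"],2)) for d in bot.search_frame(c,t)])
a=cv2.imread("pics/scene0.png");b=cv2.imread("pics/top0.png")
cv2.imwrite("pics/both0.png",cv2.resize(np.vstack([a,b]),None,fx=.71,fy=.71))
print(bot.calibration("top"),bot.read_clock(),bot.read_tool_rot())
E
```

```text
pics
scene box [([232.0, 182.0, 86.0, 64.0], 0.88), ([282.0, 282.0, 35.0, 30.0], 0.23)]
scene sachet_center [([280.0, 256.0, 14.0, 12.0], 0.69), ([320.0, 231.0, 10.0, 15.0], 0.41)]
scene flap [([258.0, 197.0, 33.0, 19.0], 0.78)]
scene shaker []
scene cup [([287.0, 232.0, 13.0, 13.0], 0.62)]
top box [([231.0, 156.0, 74.0, 104.0], 0.84)]
top sachet_center [([278.0, 216.0, 19.0, 14.0], 0.65), ([326.0, 233.0, 16.0, 16.0], 0.64), ([312.0, 175.0, 18.0, 18.0], 0.51), ([217.0, 236.0, 18.0, 15.0], 0.46)]
top flap [([242.0, 199.0, 51.0, 18.0], 0.53)]
top shaker [([223.0, 199.0, 13.0, 15.0], 0.57)]
top cup [([300.0, 200.0, 12.0, 17.0], 0.52)]
wrist box []
wrist sachet_center [([86.0, 392.0, 30.0, 22.0], 0.79)]
wrist flap []
wrist shaker []
wrist cup []
{'mtx': array([[389.97764501,   0.        , 284.92648767],
       [  0.        , 389.97764501, 215.98343826],
       [  0.        ,   0.        ,   1.        ]]), 'k1': -0.07074399619671233, 'extrinsics': array([[ 1.59429069e-02, -9.99865738e-01,  3.78546317e-03,
        -1.33868511e-01],
       [-9.84032398e-01, -1.63614534e-02, -1.77235837e-01,
         5.34186559e-01],
       [ 1.77273977e-01, -8.99363954e-04, -9.84161129e-01,
         1.22420946e+00],
       [ 0.00000000e+00,  0.00000000e+00,  0.00000000e+00,
         1.00000000e+00]])} 0.9 [1.12264436e-06 2.26401714e-01 9.74034015e-01 3.90387709e-05]
```

View pics/top0.png

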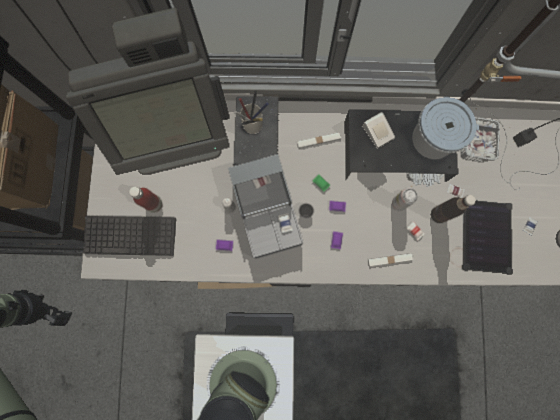

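View pics/scene0.png

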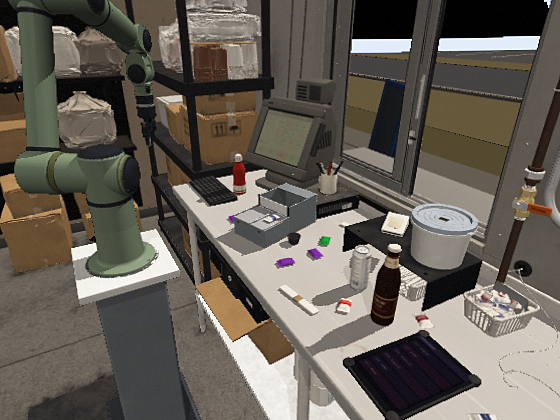

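The top view shows the box at about (268,207). A white/blue sachet lies on its right sill at (285,224). The purple sachets at (225,245), (338,206) and (337,240) and the green one at (321,183) lie on the worktop, so they are look-alikes. The scene view agrees with this. Next I'll take a closer look with the wrist camera.

```bash
cat > h.py <<'E'
from cell import bot
import numpy as np, cv2
from scipy.spatial.transform import Rotation as R
def cam(name):
    """K,k1,world->cam for the present pose"""
    c=bot.calibration(name)
    if "extrinsics" in c: return c["mtx"],c["k1"],np.array(c["extrinsics"])
    q=bot.read_tool_rot(); T=np.eye(4); T[:3,:3]=R.from_quat(np.r_[q[1:],q[0]]).as_matrix(); T[:3,3]=bot.read_position()
    return c["mtx"],c["k1"],np.linalg.inv(T@c["hand_eye"])
def proj(C,P):
    K,k1,E=C; P=np.atleast_2d(P)
    return cv2.projectPoints(P.astype(float),cv2.Rodrigues(E[:3,:3])[0],E[:3,3],K,np.array([k1,0,0,0.]))[0][:,0]
def unproj(C,uv,z):
    K,k1,E=C; uv=np.atleast_2d(uv).astype(float)
    n=cv2.undistortPoints(uv[:,None],K,np.array([k1,0,0,0.]))[:,0]
    d=np.c_[n,np.ones(len(n))]@E[:3,:3]; o=-E[:3,:3].T@E[:3,3]
    return o+d*((z-o[2])/d[:,2])[:,None]
def b2w(b,P):
    P=np.atleast_2d(P); c,s=np.cos(b[2]),np.sin(b[2])
    return np.c_[b[0]+c*P[:,0]-s*P[:,1], b[1]+s*P[:,0]+c*P[:,1], P[:,2]]
def quat(yaw):  # tool down, tool y axis (finger line) at world angle yaw
    y=np.array([np.cos(yaw),np.sin(yaw),0]); z=np.array([0,0,-1.]); x=np.cross(y,z)
    q=R.from_matrix(np.c_[x,y,z]).as_quat(); return np.r_[q[3],q[:3]]
def save(im,n): cv2.imwrite(n,cv2.cvtColor(im,cv2.COLOR_RGB2BGR))
E
python3 - <<'E'
from h import *
C=cam("top")
p=unproj(C,[(248,257),(300,245),(285,224),(268,207)],.075); print(p.round(3))
print(bot.calibration("wrist"))
yaw=np.arctan2(*( (p[1]-p[0])[:2][::-1]))+np.pi/2
print("box yaw deg",np.degrees(yaw))
ctr=p[3]
for y in (yaw+np.pi/2, yaw-np.pi/2, yaw+np.radians(30), yaw+np.radians(210)):
  for z in (.3,.38,.45): print(np.degrees(y).round(),z,bot.solve_ik([ctr[0]-.08,ctr[1],z],quat(y)))
E
```

```text
[[ 0.399 -0.011  0.075]
 [ 0.439 -0.174  0.075]
 [ 0.506 -0.126  0.075]
 [ 0.56  -0.07   0.075]]
{'mtx': array([[300.3508981 ,   0.        , 275.81820947],
       [  0.        , 300.3508981 , 211.14123757],
       [  0.        ,   0.        ,   1.        ]]), 'k1': -0.008192105059791925, 'hand_eye': array([[-1.25544888e-03, -9.52060555e-01, -3.05907051e-01,
         7.83495822e-02],
       [ 9.99999211e-01, -1.18229937e-03, -4.24401111e-04,
         6.02506566e-04],
       [ 4.23818435e-05, -3.05907343e-01,  9.52061288e-01,
        -1.42475773e-01],
       [ 0.00000000e+00,  0.00000000e+00,  0.00000000e+00,
         1.00000000e+00]])}
box yaw deg 13.972292362335214
104.0 0.3 [-0.29810104  0.16573236 -0.22764329  1.17742067  0.         -0.54196355]
104.0 0.38 [-0.29810104  0.14675852 -0.05070551  1.37333229  0.         -0.54196355]
104.0 0.45 [-0.29810104  0.15560844  0.13357593  1.54876382  0.         -0.54196355]
-76.0 0.3 [-0.29810104  0.16573236 -0.22764329  1.17742067  0.          2.5996291 ]
-76.0 0.38 [-0.29810104  0.14675852 -0.05070551  1.37333229  0.          2.5996291 ]
-76.0 0.45 [-0.29810104  0.15560844  0.13357593  1.54876382  0.          2.5996291 ]
44.0 0.3 [-0.29810104  0.16573236 -0.22764329  1.17742067  0.          0.505234  ]
44.0 0.38 [-0.29810104  0.14675852 -0.05070551  1.37333229  0.          0.505234  ]
44.0 0.45 [-0.29810104  0.15560844  0.13357593  1.54876382  0.          0.505234  ]
224.0 0.3 [-0.29810104  0.16573236 -0.22764329  1.17742067  0.         -2.63635865]
224.0 0.38 [-0.29810104  0.14675852 -0.05070551  1.37333229  0.         -2.63635865]
224.0 0.45 [-0.29810104  0.15560844  0.13357593  1.54876382  0.         -2.63635865]
```

```bash
python3 - <<'E'
from h import *
yaw=np.radians(104)
bot.move_pose([.47,-.075,.28],quat(yaw))
C=cam("wrist"); im=bot.camera("wrist"); save(im,"pics/w1.png"); 
np.savez("C1.npz",K=C[0],k1=C[1],E=C[2])
for t in ["box","sachet_center","flap"]:
    print(t,[(np.round(d["bbox"]).tolist(),round(d["confidence"],2)) for d in bot.search_frame("wrist",t)])
print(bot.read_clock())
b=[.56,-.07,np.radians(14)]
print(proj(C,b2w(b,np.array([[-130,82,75],[-130,-82,75],[0,82,75],[0,-82,75],[155,78,120],[155,-78,120]])/1000)).round())
E
```

```text
box []
sachet_center [([364.0, 166.0, 41.0, 34.0], 0.83), ([117.0, 252.0, 42.0, 33.0], 0.75), ([97.0, 106.0, 34.0, 50.0], 0.7), ([210.0, 186.0, 30.0, 43.0], 0.69), ([86.0, 196.0, 42.0, 32.0], 0.64)]
flap [([196.0, 240.0, 138.0, 26.0], 0.7)]
3.3
[[332. 148.]
 [188. 148.]
 [326. 252.]
 [197. 252.]
 [323. 377.]
 [202. 377.]]
```

View pics/w1.png

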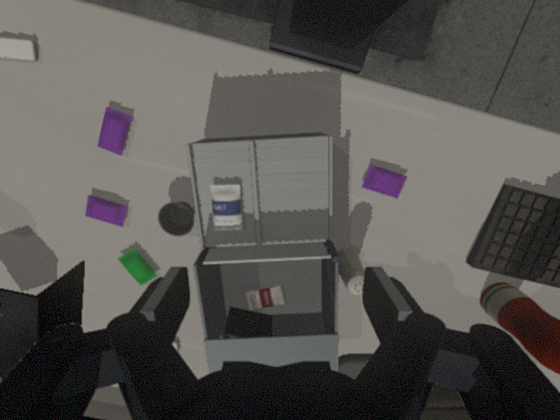

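The wrist view shows the box with its sill at the top (190–333, 135–245), the flap at (204–336, 250), and the bin below with another sachet at (265,297). The candidates are:
- White/blue sachet at (227,206), in the right-hand lane on the sill.
- Purple sachets at (115,130), (106,211) and (384,181), on the worktop.
- Green sachet at (138,266), on the worktop.

Only the white/blue one fits the description. I'll confirm it in an enlarged crop and refine the box pose there.

```bash
python3 - <<'E'
import cv2
a=cv2.imread("pics/w1.png")[125:275,180:345]
a=cv2.convertScaleAbs(a,alpha=1.6)
a=cv2.resize(a,None,fx=4,fy=4,interpolation=cv2.INTER_CUBIC); print(a.shape)
cv2.imwrite("pics/w1c.png",a[:600,:800])
E
```

```text
(600, 660, 3)
```

View pics/w1c.png

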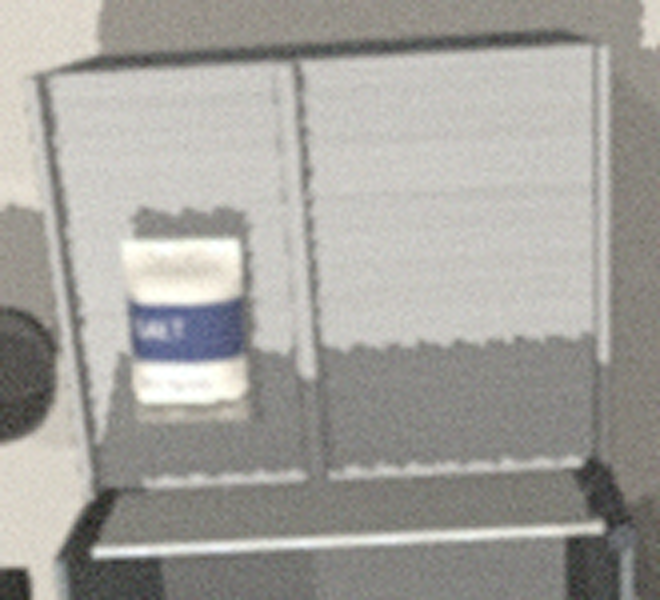

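```bash
python3 - <<'E'
from h import *
from scipy.optimize import least_squares
d=np.load("C1.npz"); C=(d["K"],float(d["k1"]),d["E"])
f=lambda q: np.array(q)/4.+[180,125]-.4
pts=np.array([[-130,-82,81],[-130,82,81],[0,-74,117],[0,76,117],[-130,-9,81]])/1000
uv=f([[38,76],[607,44],[95,552],[605,527],[290,62]])
r=least_squares(lambda b:(proj(C,b2w(b,pts))-uv).ravel(),[.56,-.07,.24])
b=r.x; print(b,np.degrees(b[2]),r.fun.reshape(-1,2).round(1))
s=unproj(C,f([[122,240],[243,240],[247,402],[138,402]]),.087)
inv=lambda P: b2w([0,0,-b[2]],P-[b[0],b[1],0])
print((inv(s)*1000).round(1),(inv(s).mean(0)*1000).round(1))
np.save("box.npy",b)
# top camera check
Ct=cam("top"); print(proj(Ct,b2w(b,pts)).round(1))
im=cv2.imread("pics/top0.png")
for (u,v) in proj(Ct,b2w(b,np.vstack([pts,[[-.13,0.082,.0],[-.13,-.082,0],[.155,.078,.12],[.155,-.078,.12]]]))): cv2.circle(im,(int(round(u*1)),int(round(v))),1,(0,0,255),-1)
cv2.imwrite("pics/t1.png",cv2.resize(im[140:275,200:350],None,fx=4,fy=4))
E
```

```text
[ 0.54836187 -0.06574898  0.29649138] 16.987704872488262 [[-2.6 -0. ]
 [ 2.5 -0. ]
 [-2.4  0.6]
 [ 2.8  0.5]
 [-0.3 -0.1]]
[[-83.4 -59.8  87. ]
 [-81.6 -25.3  87. ]
 [-32.4 -28.5  87. ]
 [-34.1 -60.9  87. ]] [-57.9 -43.6  87. ]
[[302.7 242.1]
 [252.3 256.5]
 [288.8 201.4]
 [242.2 214.6]
 [280.3 248.5]]
```

View pics/t1.png

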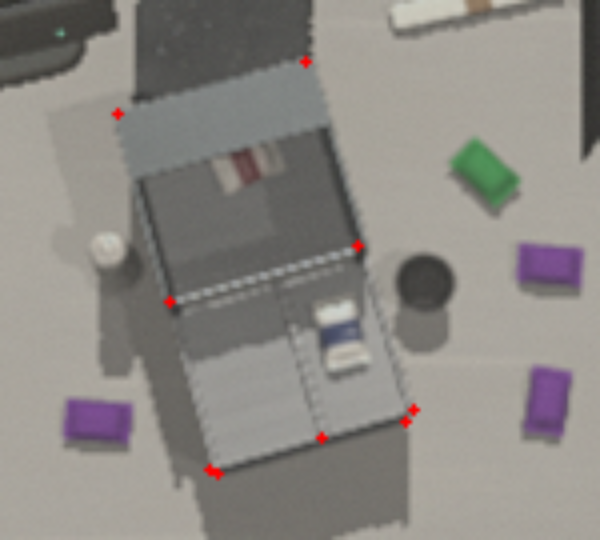

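The crop confirms the white "SALT" sachet in the right lane. Its long side lies along the lane, with its centre at about box (-58,-44) mm. The top overlay (picture t1) agrees with the box pose to within a few mm.

Plan: yaw the gripper so the left finger leads by about 86 mm, then lower with the left finger before the flap and the right finger behind the sachet. Then push straight in.

```bash
cat >> h.py <<'E'
PHI=np.radians(60)
def tcp(xr,z,yr=-46.,b=None):
    """TCP that puts the right finger's leading corner at box (xr,yr) mm, TCP height z mm"""
    b=np.load("box.npy") if b is None else b
    s,c=np.sin(PHI),np.cos(PHI)
    return b2w(b,np.array([xr+42.5*s-11*c, yr+42.5*c+11*s, z])/1000)[0]
E
python3 - <<'E'
from h import *
b=np.load("box.npy"); q=quat(b[2]+np.pi/2-PHI)
bot.move_pose(tcp(-103,180),q)
print("touch",bot.move_linear(tcp(-103,66),speed=.08,until_force=6),bot.read_position(),tcp(-103,66),bot.read_gripper_width())
f0=bot.read_ft_force(); 
C=cam("wrist"); im=bot.camera("wrist"); save(im,"pics/w2.png"); np.savez("C2.npz",K=C[0],k1=C[1],E=C[2])
print(f0,bot.read_clock(), [(np.round(d["bbox"]).tolist(),round(d["confidence"],2)) for d in bot.search_frame("wrist","sachet_center")])
t=bot.camera("top"); save(cv2.resize(t[180:265,220:320],None,fx=6,fy=6),"pics/t2.png")
E
```

```text
touch False [ 0.48467794 -0.10137817  0.06646   ] [ 0.484244   -0.10125501  0.066     ] 0.9989850436567398
[0.25811046 0.7202639  0.83163604] 5.8333 [([216.0, 297.0, 120.0, 68.0], 0.78), ([401.0, 0.0, 74.0, 41.0], 0.66)]
```

View pics/w2.png

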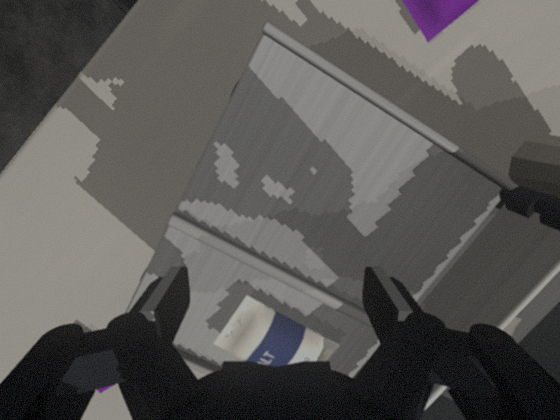

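The wrist view shows the left finger tip at (380,275), left of the middle rail and short of the flap. The right tip is at (183,275), behind the sachet at (275,330). I'll check the box fit against this close view.

```bash
python3 - <<'E'
from h import *
d=np.load("C2.npz"); C=(d["K"],float(d["k1"]),d["E"]); b=np.load("box.npy")
im=cv2.convertScaleAbs(cv2.imread("pics/w2.png"),alpha=1.5)
def line(P,col):
    p=proj(C,b2w(b,np.array(P,float)/1000)); cv2.polylines(im,[np.int32(p.round())],False,col,1)
line([[-130,82,81],[0,82,81]],(0,0,255));line([[-130,-6,81],[0,-6,81]],(0,0,255));line([[-130,-12,81],[0,-12,81]],(0,0,255));line([[-130,82,75],[-130,-82,75]],(0,0,255))
line([[0,76,79],[0,-74,79]],(0,255,0));line([[0,76,117],[0,-74,117]],(0,255,0))
s,c=np.sin(PHI),np.cos(PHI); t=np.array([-103+42.5*s-11*c,-46+42.5*c+11*s])
for a in (42.5,57,-42.5,-57):
    line([[*(t+a*np.array([s,c])+w*np.array([c,-s])),79] for w in (-11,11)],(255,255,0))
line([[-86,-61,83],[-86,-27,83],[-30,-27,83],[-30,-61,83],[-86,-61,83]],(0,200,255))
cv2.imwrite("pics/w2o.png",im)
E
```

```text
(no output)
```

View pics/w2o.png

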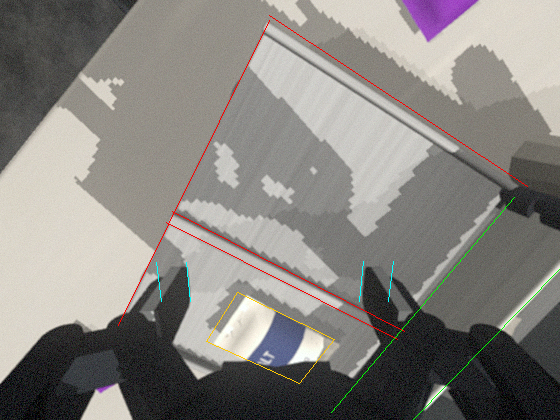

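The overlay matches to within about 3 mm, so I'll push now, pausing midway to look.

```bash
python3 - <<'E'
from h import *
print(bot.move_linear(tcp(-50,66),speed=.05,until_force=15),bot.read_ft_force())
C=cam("wrist"); im=bot.camera("wrist"); t=bot.camera("top")
save(np.hstack([cv2.resize(im[150:],(480,308)),cv2.resize(t[190:267,220:300],(320,308))]),"pics/m3.png"); print(bot.read_clock(),bot.read_position(),tcp(-50,66))
E
```

```text
False [-1.4650321   0.5338958   0.90419867]
7.2417 [ 0.53469459 -0.08588578  0.06603108] [ 0.53493148 -0.08577019  0.066     ]
```

View pics/m3.png

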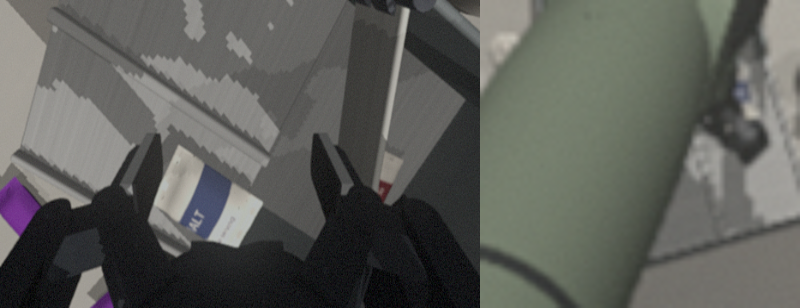

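The left finger at (330,165) holds the flap open. The sachet at (210,195) sits straight ahead of the right finger and is still behind the flap. I'll carry on over the edge.

```bash
python3 - <<'E'
from h import *
print(bot.move_linear(tcp(2,66),speed=.05,until_force=15),bot.read_ft_force(),bot.read_position(),tcp(2,66))
bot.wait(.3)
im=bot.camera("wrist"); save(im[100:],"pics/m4.png"); print(bot.read_clock())
E
```

```text
False [-0.01491081 -1.45067833 -0.38292377] [ 0.58482198 -0.07081582  0.06606379] [ 0.58466258 -0.07057753  0.066     ]
8.7833
```

View pics/m4.png

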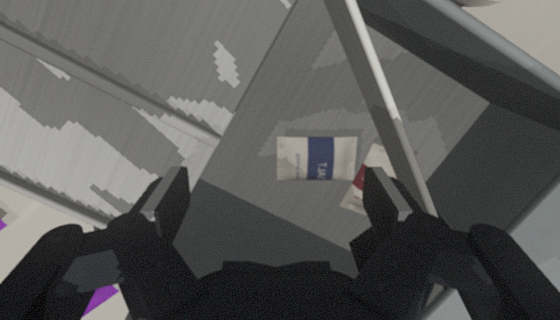

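The salt sachet now lies flat on the bin floor at (318,158), with the flap still held open by the left finger. I'll retreat the way I came, lift clear and check.

```bash
python3 - <<'E'
from h import *
bot.move_linear(tcp(-106,66),speed=.08)
bot.move_linear(tcp(-106,220),speed=.12)
b=np.load("box.npy")
bot.move_pose([.44,-.085,.32],quat(b[2]+np.pi/2))
bot.wait(.5)
im=bot.camera("wrist"); save(cv2.convertScaleAbs(im,alpha=1.4),"pics/w5.png"); print(bot.read_clock(),bot.read_ft_force())
E
```

```text
13.25 [-0.35224783  0.73926704 -0.06369087]
```

View pics/w5.png

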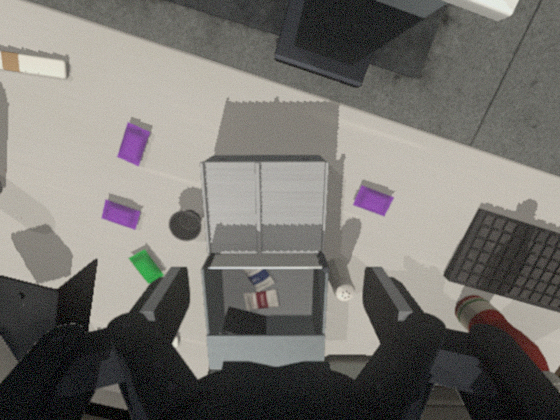

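The sill is empty, the flap is shut (line at y≈258) and the sachet is in the bin at (259,280). Nothing else has moved, so I'm handing in.

```bash
python3 -c "
from cell import bot
print(bot.close_job())"
```

```text
the job is handed in; nothing more can be done
None
```

The sachet is in the bin, the flap has closed behind it and nothing else was moved; I handed the job in at about 13 s on the robot's clock.

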